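# Find the socket that fits and slacken the machine mount's nut

### The job

Find which of the three sockets in the metal tray fits the hex nut of the machine mount standing on the black rubber mat, push it squarely all the way down over the nut, and with it slacken the nut about an eighth of a turn anticlockwise. Finish while still holding the socket there, gripped and fully down on the nut; do not let go of it or lift it off. The other two sockets must be standing in the tray at the end, and everything else on the bench stays where it is.

Things in the scene. Friction and masses are not known exactly. Their poses are not given: they have to be found in the camera images.
- socket_24: black deep socket, six-sided opening 24+1.5 mm across flats, 50 mm deep; 0.3 kg, 90 mm long, body 35 mm across up to 46 mm, round neck 30 mm across from 53 mm to the top (square hole in its end): grip there. Stands mouth down in the tray. Origin: on its axis at the mouth, z towards the neck; flats of the opening face its +x and -x. Seated, the mouth rests on the washer
- socket_30: black deep socket, six-sided opening 30+1.5 mm across flats, 50 mm deep; 0.45 kg, 90 mm long, body 43 mm across up to 46 mm, round neck 30 mm across from 53 mm to the top (square hole in its end): grip there. Stands mouth down in the tray. Origin: on its axis at the mouth, z towards the neck; flats of the opening face its +x and -x. Seated, the mouth rests on the washer
- socket_36: black deep socket, six-sided opening 36+1.5 mm across flats, 50 mm deep; 0.6 kg, 90 mm long, body 51 mm across up to 46 mm, round neck 30 mm across from 53 mm to the top (square hole in its end): grip there. Stands mouth down in the tray. Origin: on its axis at the mouth, z towards the neck; flats of the opening face its +x and -x. Seated, the mouth rests on the washer
- mount_a: levelling mount, fixed: black rubber foot (110 mm across), yellow-zinc bell, steel washer (57 mm across, top 45 mm above the origin), on it a hex nut (24, 30 or 36 mm across flats: unmarked, look or try), upright stud (end 81 mm up). Origin: on the stud's axis at the underside, 4 mm above the bench; z up. At joint 0 flats of the nut face its +x and -x
- mount_b: levelling mount, fixed: black rubber foot (110 mm across), yellow-zinc bell, steel washer (57 mm across, top 45 mm above the origin), on it a hex nut (24, 30 or 36 mm across flats: unmarked, look or try), upright stud (end 81 mm up). Origin: on the stud's axis at the underside, 4 mm above the bench; z up. At joint 0 flats of the nut face its +x and -x
- mount_c: levelling mount, fixed: black rubber foot (110 mm across), yellow-zinc bell, steel washer (57 mm across, top 45 mm above the origin), on it a hex nut (24, 30 or 36 mm across flats: unmarked, look or try), upright stud (end 81 mm up). Origin: on the stud's axis at the underside, 4 mm above the bench; z up. At joint 0 flats of the nut face its +x and -x
- nut_a (a joint): turn of mount_a's hex nut about its stud, rad: 0 at the start, grows anticlockwise seen from above (slackening), up to 1.4; stiff (friction 0.35 N m), stays where left, cannot go below 0. Nuts of 24, 30, 36 mm are 15, 18, 22 mm high, tops chamfered, on studs 16, 20, 24 mm thick
- nut_b (a joint): turn of mount_b's hex nut about its stud, rad: 0 at the start, grows anticlockwise seen from above (slackening), up to 1.4; stiff (friction 0.35 N m), stays where left, cannot go below 0. Nuts of 24, 30, 36 mm are 15, 18, 22 mm high, tops chamfered, on studs 16, 20, 24 mm thick
- nut_c (a joint): turn of mount_c's hex nut about its stud, rad: 0 at the start, grows anticlockwise seen from above (slackening), up to 1.4; stiff (friction 0.35 N m), stays where left, cannot go below 0. Nuts of 24, 30, 36 mm are 15, 18, 22 mm high, tops chamfered, on studs 16, 20, 24 mm thick
- mat: black ribbed rubber mat, 170 x 170 x 4 mm, fixed; the mount to work on (any one of the three) stands within 22 mm of its centre; the other two mounts wait on a cardboard sheet farther back. Origin: centre of its underside, at bench height. A too small socket stops on top of a nut; a too large one goes down but turns round the nut without moving it
- tray: shallow bare-metal tray, 300 mm (its x) x 100 mm (its y), rim 16 mm high, floor 4 mm thick, walls 4 mm, fixed to the bench; the three sockets stand in a row along its x, about 90 mm apart, in any order. Origin: centre of its underside, at bench height
- spanner: bystander: steel combination spanner, 240 mm, lying flat. Origin: middle of its underside
- shackle: bystander: yellow-zinc bow shackle with its pin, about 95 mm, lying flat. Origin: middle of its underside
- eye_nut: bystander: yellow-zinc lifting eye nut, 44 mm foot, 68 mm high, standing. Origin: middle of its underside
- extension: bystander: steel socket extension bar, 140 mm long, 22 mm thick, lying between tray and mat. Origin: middle of its underside
- hex_bolt: bystander: yellow-zinc hex bolt, 80 mm, lying. Origin: middle of its underside
- collar: bystander: yellow-zinc steel collar, 48 mm across, 30 mm high, standing. Origin: middle of its underside
- ratchet: bystander: steel ratchet handle with a black grip, 300 mm, lying. Origin: middle of its underside
Things that resemble listed ones, but are neither listed nor needed, are in the scene too. What is meant by the mat is not blue, and is the larger of those in its own colour.

How it is judged (in metres and radians):
On the way:
1. the socket that fits is fully down over the nut of the mount on the mat, and the nut has not yet been turned (under 0.3 rad) (((horizontal distance between mount_c and mat below 0.04 m and horizontal distance between socket_24 and mount_c below 0.004 m and z of socket_24 in the frame of mount_c between 0.04 and 0.049 m and angle between socket_24's own z axis and vertical below 0.07 rad and value of joint nut_c below 0.3 rad) or (horizontal distance between mount_a and mat below 0.04 m and horizontal distance between socket_30 and mount_a below 0.004 m and z of socket_30 in the frame of mount_a between 0.04 and 0.049 m and angle between socket_30's own z axis and vertical below 0.07 rad and value of joint nut_a below 0.3 rad) or (horizontal distance between mount_b and mat below 0.04 m and horizontal distance between socket_36 and mount_b below 0.004 m and z of socket_36 in the frame of mount_b between 0.04 and 0.049 m and angle between socket_36's own z axis and vertical below 0.07 rad and value of joint nut_b below 0.3 rad))), for 0.1 s.
At the end, for the whole second after the job is handed in: The fitting socket is on the nut of the mount on the mat: upright within 0.07 rad, within 4 mm of the stud axis, mouth within 4 mm of the washer, at rest, gripped with over 5 N; that nut is turned 0.5 to 1.1 rad anticlockwise; the other two sockets stand upright on the tray floor (((horizontal distance between mount_c and mat below 0.04 m and horizontal distance between socket_24 and mount_c below 0.004 m and z of socket_24 in the frame of mount_c between 0.04 and 0.049 m and angle between socket_24's own z axis and vertical below 0.07 rad and value of joint nut_c between 0.5 and 1.1 rad and contact force between the fingers and socket_24 above 5 N and linear speed of socket_24 below 0.02 m/s and angle between each of socket_30, socket_36's own z axis and vertical below 0.1 rad and z of socket_30 in the frame of tray between 0 and 0.009 m and x of socket_30 in the frame of tray between -0.15 and 0.15 m and y of socket_30 in the frame of tray between -0.05 and 0.05 m and z of socket_36 in the frame of tray between 0 and 0.009 m and x of socket_36 in the frame of tray between -0.15 and 0.15 m and y of socket_36 in the frame of tray between -0.05 and 0.05 m) or (horizontal distance between mount_a and mat below 0.04 m and horizontal distance between socket_30 and mount_a below 0.004 m and z of socket_30 in the frame of mount_a between 0.04 and 0.049 m and angle between socket_30's own z axis and vertical below 0.07 rad and value of joint nut_a between 0.5 and 1.1 rad and contact force between the fingers and socket_30 above 5 N and linear speed of socket_30 below 0.02 m/s and angle between each of socket_24, socket_36's own z axis and vertical below 0.1 rad and z of socket_24 in the frame of tray between 0 and 0.009 m and x of socket_24 in the frame of tray between -0.15 and 0.15 m and y of socket_24 in the frame of tray between -0.05 and 0.05 m and z of socket_36 in the frame of tray between 0 and 0.009 m and x of socket_36 in the frame of tray between -0.15 and 0.15 m and y of socket_36 in the frame of tray between -0.05 and 0.05 m) or (horizontal distance between mount_b and mat below 0.04 m and horizontal distance between socket_36 and mount_b below 0.004 m and z of socket_36 in the frame of mount_b between 0.04 and 0.049 m and angle between socket_36's own z axis and vertical below 0.07 rad and value of joint nut_b between 0.5 and 1.1 rad and contact force between the fingers and socket_36 above 5 N and linear speed of socket_36 below 0.02 m/s and angle between each of socket_24, socket_30's own z axis and vertical below 0.1 rad and z of socket_24 in the frame of tray between 0 and 0.009 m and x of socket_24 in the frame of tray between -0.15 and 0.15 m and y of socket_24 in the frame of tray between -0.05 and 0.05 m and z of socket_30 in the frame of tray between 0 and 0.009 m and x of socket_30 in the frame of tray between -0.15 and 0.15 m and y of socket_30 in the frame of tray between -0.05 and 0.05 m))); the arm keeps its last pose, push and grip.
It fails at once if a bystander on the bench is moved more than 40 mm from its place (distance of any of spanner, shackle, eye_nut, extension, hex_bolt, collar, ratchet from where it was at the start of the episode above 0.04 m).
It also fails if it takes over 67 s, if anything falls off the work surface, if the arm or the gripper's body presses on something with over 40 N, if the wrist force passes 120 N, or if a joint passes its speed limit or range.

### The arm

A 6-joint arm with a two-finger parallel gripper is mounted at the origin on the work surface. World frame = base frame: x ahead of the robot, y to its left, z up, the work surface at z = 0. Lengths are in mm, angles in degrees, forces in N, time in s.
With the tool pointing down it reaches from about 300 to 850 mm from the base axis. Payload 4.2 kg.
Tool frame: the origin (TCP) lies at the very end of the fingers, on their centre line; the grasp point (between the pads) lies 19 mm behind it (env.tcp_to_grasp is the distance from the TCP to the grasp point, in mm); z points along the fingers, y is the line along which they close (so a half turn about z gives the same grasp; the last joint's range is limited). The gripper opens to 91 mm and grips with 3 to 60 N. Pads are 32 mm wide; open, the fingers measure 118 mm over their backs; the gripper's body (76 mm by 178 mm) begins 60 mm behind the grasp point.
Start: joints at [74.542, 18.312, 89.639, -0, 72.044, -1.146], TCP at [142.147, 557.169, 213.976] pointing down, gripper open.
Joint ranges: [-177.97, 177.97], [-48.28, 115.42], [12.27, 149.76], [-77.06, 257.06], [2.81, 150.46], [-146.56, 146.56]. Speed limits (degrees/s): [147.25, 147.25, 180, 180, 180, 180].

### API

Orientations are given as [roll, pitch, yaw] about the fixed x, y, z axes, in that order (R = Rz(yaw) Ry(pitch) Rx(roll)).
In Python, from workcell import env gives the robot as it stands.
- The arm moves only by the tool move_arm, never from a script. Its argument "plan" is a list of rows, each a list of 3 entries, a list of its own where there are three numbers: the shift along the world's x, y, z in cm, then the turn about the world's z in degrees, then the closure, from 0 (fully open) to 1 (shut). In form: [[[x, y, z], turn, claw], ...]. A call has 1 to 5 rows; each row shifts and turns the commanded pose from where the row before left it; what a row does not reach is not made up. A row lasts 1/10 s, in which the tool goes at most 50 mm and 8.59 degrees, less where a joint would pass 70% of its speed; a pose out of reach is approached as far as the arm can. A call is refused whole if a number of a shift passes 5 or a number of a turn 8.59, either way. A call with a gripper value outside its range is refused whole. The fingers move at their own pace and stop on an object; "squeeze" is the grip in N (left out, the last holds). Time passes only in rows, so rows that do not move let the fingers close. It gives the time, the measured TCP pose, the force, the opening and the grip force at its end, in the units of the state.
- env.state(): the state, without advancing time (a new reading comes with each control period).
- env.grab_frame(name): name is "scene" or "side" or "wrist"; returns a dict with "frame" (384x512x3 uint8, red, green, blue), "z_map" (384x512 float32, mm along the optical axis (not along the pixel's ray), 0 where there is no reading), "fovy" (degrees; the focal length in pixels is half the picture's height over the tangent of half this angle, whatever the lens; pixels are square), "cx", "cy" (the principal point, pixels), "position" and "orientation" of the camera in the world. Camera axes: x right, y down, z forward; pixel columns grow to the right and rows downward; lengths in mm; the calibration is good to about 2 mm. A picture is of the moment at which its call begins.
- env.job_done(): hands the job in; it is judged then, once.
Trained networks look in a picture, given as the dict that the camera call returned (one of the last four; its "shot" number tells which), for a name from the list of things; names that differ only in an ending like _2 or _b are one class to them, and where a whole thing is asked for, a point or a joint stands for the part that bears it (a point fixed in the world has none). Each returns a list of dicts, best first, with "score" (0 to 1); they miss things now and then, are a little off and sometimes report something else, mostly with a low value. They report only what shows in the picture. A call takes as long as a camera call. They do not tell look-alikes from the thing itself.
- env.search_frame(picture, label): "point" ([column, row] in pixels, amid what is visible of it).
- env.landmark_of(picture, label): "point" ([column, row] in pixels: a listed point, or the origin of a listed thing).
The state is a dict: "time_s": time; "qpos": joint angles; "qvel": joint speeds; "effort": joint torques, N m; "ee_pos": TCP position; "ee_rot": TCP orientation; "force": force on the tool from outside, world axes, zero at the start; "torque": the same for the moment, N m; "gripper_width": finger opening in mm; "gripper_force": force on a finger pad.
Only numpy, scipy, OpenCV 4.12 (cv2) and the standard library are available. Lean on these libraries where they do the work, as an engineer would, in place of code of your own. Each camera call takes 0.05 s, during which the arm holds its last target. There are 200 camera calls.

## Working session

There is one attempt and no reset: what is moved stays moved. The work goes in short steps, Python scripts to look and compute and a tool call to move; the robot and the scene stay as the last step left them, time stands still between calls to the robot, and variables do not carry over. Pictures are saved under pics/ and viewed, at most 10 in all, crops included, and the job is handed in when it is done.

Besides the shell and the picture viewer there is one more tool, called after ">>>" by a JSON object that holds its "fn" and its "kwargs", one argument or row to a line. move_arm: Moves the arm, as the interface text tells. Its arguments: {"type":"object","properties":{"plan":{"type":"array","items":{"type":"array"}},"squeeze":{"type":"number"}},"required":["plan"]}

```bash
mkdir -p pics; cat > h.py <<'E'
import numpy as np, cv2
from scipy.spatial.transform import Rotation as R
from workcell import env
def rot(o):
    o=np.array(o,float)
    if o.shape==(3,3): return o
    if o.size==3: return R.from_euler('xyz',o,degrees=True).as_matrix()
    raise ValueError(o)
def cloud(p):
    z=p['z_map'].astype(float);h,w=z.shape;f=h/2/np.tan(np.radians(p['fovy']/2))
    u,v=np.meshgrid(np.arange(w),np.arange(h))
    c=np.stack([(u-p['cx'])/f*z,(v-p['cy'])/f*z,z],-1)
    P=c@rot(p['orientation']).T+np.array(p['position'])
    P[z==0]=np.nan
    return P
def save(p,n,box=None,s=1):
    im=p['frame'][...,::-1]
    if box: im=im[box[1]:box[3],box[0]:box[2]]
    cv2.imwrite('pics/'+n,cv2.resize(im,None,fx=s,fy=s,interpolation=cv2.INTER_CUBIC))
E
python3 - <<'E'
from h import *
ims=[]
for n in ['scene','side']:
    p=env.grab_frame(n);P=cloud(p);ims.append(p['frame'][...,::-1])
    print(n,p['position'],p['orientation'],p['fovy'])
    for l in ['socket_24','socket_30','socket_36','mount_a','mat','tray','extension','eye_nut']:
        for d in env.landmark_of(p,l)[:4]:
            c,r=np.round(d['point']).astype(int)
            if 0<=r<384 and 0<=c<512: print(l,round(d['score'],2),c,r,P[r,c].round())
cv2.imwrite('pics/a.png',cv2.resize(ims[0],(800,600)));cv2.imwrite('pics/b.png',cv2.resize(ims[1],(800,600)))
E
```

```text
scene [  998.22828599 -1004.32776711  1000.9744045 ] [-129.73037828    0.41711422   26.05670937] 44.68244548033992
socket_24 0.84 226 272 [ 541. -261.   18.]
socket_24 0.73 202 257 [ 461. -254.   35.]
socket_24 0.58 256 278 [ 631. -255.   32.]
socket_30 0.84 226 272 [ 541. -261.   18.]
socket_30 0.73 202 257 [ 461. -254.   35.]
socket_30 0.58 256 278 [ 631. -255.   32.]
socket_36 0.84 226 272 [ 541. -261.   18.]
socket_36 0.73 202 257 [ 461. -254.   35.]
socket_36 0.58 256 278 [ 631. -255.   32.]
mount_a 0.95 345 210 [762. 118.  31.]
mount_a 0.91 336 240 [780. -24.  33.]
mount_a 0.76 269 198 [523.  65.  35.]
mat 0.87 136 242 [ 235. -265.    7.]
mat 0.66 272 200 [532.  68.  27.]
mat 0.61 222 164 [272. 201.   6.]
mat 0.34 270 158 [415. 312.   6.]
tray 0.95 232 273 [ 555. -252.   12.]
tray 0.7 227 272 [ 545. -262.   20.]
extension 0.74 227 236 [ 468. -122.    4.]
eye_nut 0.53 271 154 [415. 320.  18.]
side [ 218.2878819  1084.09632473 1021.08447123] [-129.77393826   -0.83570787 -165.65249714] 44.36205328227
socket_24 0.89 252 166 [ 530. -219.   21.]
socket_24 0.76 229 162 [ 617. -226.   17.]
socket_24 0.58 280 168 [ 429. -222.   30.]
socket_30 0.89 252 166 [ 530. -219.   21.]
socket_30 0.76 229 162 [ 617. -226.   17.]
socket_30 0.58 280 168 [ 429. -222.   30.]
socket_36 0.89 252 166 [ 530. -219.   21.]
socket_36 0.76 229 162 [ 617. -226.   17.]
socket_36 0.58 280 168 [ 429. -222.   30.]
mount_a 0.97 147 226 [748. 184.  47.]
mount_a 0.7 231 232 [502. 142.  46.]
mount_a 0.64 170 200 [735.  41.  32.]
mat 0.88 230 238 [502. 153.  31.]
mat 0.8 308 274 [261. 206.   5.]
mat 0.79 335 174 [ 240. -273.    4.]
mat 0.55 145 291 [665. 392.  26.]
tray 0.66 255 167 [ 519. -219.   19.]
extension 0.73 263 194 [461. -99.   4.]
eye_nut 0.51 245 302 [405. 347.  11.]
```

View pics/a.png

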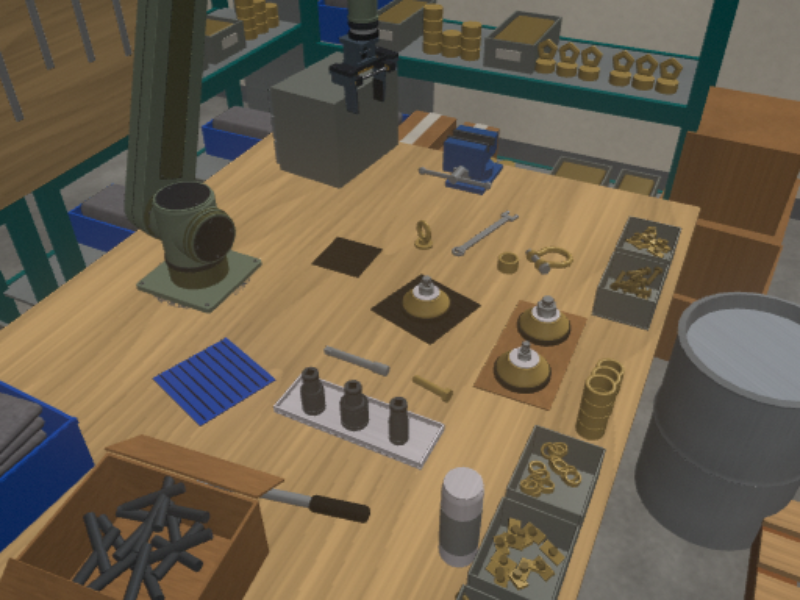

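View pics/b.png

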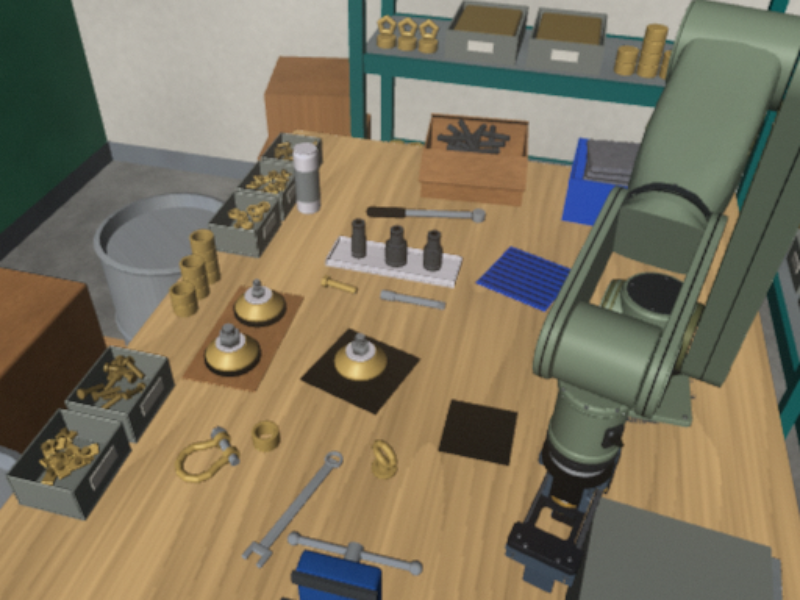

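The scene shows three dark or blue mats. The black one under a mount is at (427,305) in picture a. A smaller bare black one is at (347,257), and a blue one is at (213,380). The mat meant is the larger black one with the mount. The sockets stand in the tray at (312,390), (353,405) and (398,420), with the middle one looking widest. Next I'll measure these and confirm with a crop.

```bash
python3 - <<'E'
from h import *
ims=[]
for n,b in [('scene',(170,160,320,300)),('side',(180,120,330,260))]:
    p=env.grab_frame(n);P=cloud(p).reshape(-1,3)
    im=p['frame'][...,::-1][b[1]:b[3],b[0]:b[2]];ims.append(cv2.resize(im,(400,373),interpolation=cv2.INTER_CUBIC))
    x,y,z=P.T
    def rep(l,m): print(n,l,m.sum(),np.nanmedian(P[m],0).round(1),P[m].min(0).round(1),P[m].max(0).round(1)) if m.any() else print(l,0)
    rep('stud',(abs(x-510)<60)&(abs(y-105)<70)&(z>76)&(z<100))
    rep('nut',(abs(x-510)<60)&(abs(y-105)<70)&(z>55)&(z<80))
    for cx in (450,537,625):
        rep('neck',(abs(x-cx)<40)&(abs(y+240)<60)&(z>86)&(z<110))
        rep('body',(abs(x-cx)<40)&(abs(y+240)<60)&(z>22)&(z<45))
cv2.imwrite('pics/c.png',np.hstack(ims))
s=env.state();print(s['ee_pos'],s['ee_rot'],s['gripper_width'])
p=env.grab_frame('wrist');print(p['position'],p['orientation'],p['fovy'])
E
```

```text
scene stud 28 [514.8 107.3  83.7] [505.7  96.2  76.2] [523.6 121.1  85.7]
scene nut 64 [517.6 102.1  65.6] [495.9  92.9  55.3] [532.2 116.1  79.6]
scene neck 84 [ 448.7 -245.7   93. ] [ 432.7 -259.7   86.1] [ 461.8 -227.6   98.2]
scene body 87 [ 459.3 -258.5   34.6] [ 430.7 -266.5   22.8] [ 470.4 -232.4   44.9]
scene neck 88 [ 532.5 -241.8   93.1] [ 518.6 -256.4   86.5] [ 545.9 -224.1   98. ]
scene body 97 [ 544.7 -258.6   34. ] [ 514.6 -265.7   22.1] [ 558.1 -233.    45. ]
scene neck 97 [ 621.3 -244.1   93. ] [ 605.4 -257.3   86.5] [ 635.7 -225.3   97. ]
scene body 71 [ 626.3 -255.4   34.2] [ 608.7 -260.6   22.3] [ 638.9 -230.3   44.9]
side stud 39 [510.5 114.4  84.7] [502.2 102.1  76.5] [522.5 123.1  88.5]
side nut 78 [508.1 120.3  67.3] [495.5  98.5  55.2] [526.2 128.1  78.9]
side neck 56 [ 444.6 -233.9   94.5] [ 430.  -257.6   86.8] [ 458.5 -221.3   99.7]
side body 62 [ 440.4 -224.    33. ] [ 423.6 -242.1   22.8] [ 466.4 -214.8   45. ]
side neck 51 [ 528.3 -233.8   94.4] [ 513.7 -252.5   86.6] [ 542.9 -216.7   99.1]
side body 75 [ 524.2 -217.2   33.7] [ 503.7 -238.    22.3] [ 549.7 -205.1   44.4]
side neck 45 [ 618.  -235.4   93.7] [ 602.9 -257.6   86.4] [ 633.1 -221.7  101.1]
side body 48 [ 614.3 -226.8   34.1] [ 599.4 -242.2   22.5] [ 633.1 -218.7   44.2]
[142.15118072 557.17369745 213.9963779 ] [ 1.79992346e+02 -6.98519976e-04  1.65686704e+02] 91.34418287628355
[ 76.07470252 573.31787509 383.60555367] [1.66005209e+02 6.16873784e-02 7.56541724e+01] 62.75140690982744
```

View pics/c.png

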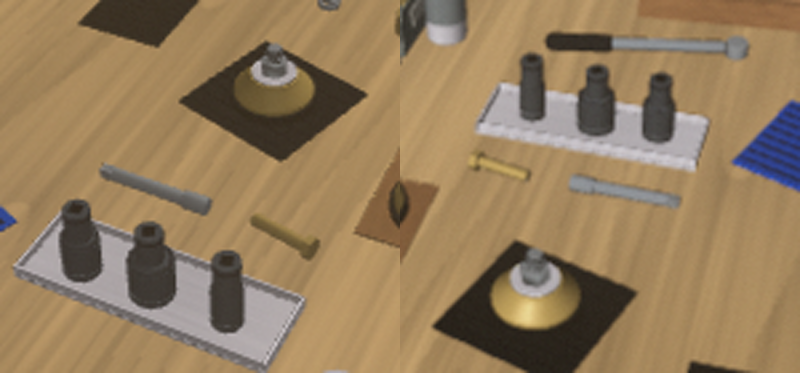

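The crop confirms the mat at right: the mount on it is at about (513,111) mm. From the measured body widths, the sockets are 30 at x≈447, 36 at x≈530 and 24 at x≈620, all at y≈-240. I'll look at the nut with the wrist camera.

>>> {"fn": "move_arm", "kwargs": {
  "plan": [
    [[3.5,-3.5,0],3,0],
    [[3.5,-3.5,0],3,0],
    [[3.5,-3.5,0],3,0],
    [[3.5,-3.5,0],3,0],
    [[3.5,-3.5,0],2,0]
  ]
}}

```text
time_s: 1.55
ee_pos: [318.2, 380.7, 214.2]
ee_rot: [180.0, 0.0, 179.8]
force: [0.5, 0.1, -0.4]
gripper_width: 91.6
gripper_force: 0.0
```

>>> {"fn": "move_arm", "kwargs": {
  "plan": [
    [[3.5,-3.5,0],0,0],
    [[3.5,-3.5,0],0,0],
    [[3.5,-3.5,0],0,0],
    [[3.5,-3.5,0],0,0],
    [[3.5,-3.5,0],0,0]
  ]
}}

```text
time_s: 2.05
ee_pos: [493.4, 205.5, 214.2]
ee_rot: [180.0, 0.0, 179.7]
force: [1.2, 1.0, 0.0]
gripper_width: 91.1
gripper_force: 0.0
```

>>> {"fn": "move_arm", "kwargs": {
  "plan": [
    [[2,-3.5,0],0,0],
    [[0,-3.5,0],0,0],
    [[0,-2.5,0],0,0],
    [[0,0,0],0,0]
  ]
}}

```text
time_s: 2.45
ee_pos: [512.2, 109.5, 214.0]
ee_rot: [-180.0, -0.0, 179.5]
force: [0.6, 0.7, -0.3]
gripper_width: 91.0
gripper_force: 0.0
```

```bash
python3 - <<'E'
from h import *
p=env.grab_frame('wrist');np.savez('w1.npz',**p);P=cloud(p).reshape(-1,3);s=env.state()
print(s['time_s'],s['ee_pos'],s['ee_rot'],s['force'])
x,y,z=P.T;near=(abs(x-513)<60)&(abs(y-111)<60)
for a,b in [(46,52),(58,80),(62,66),(66,69),(69,73),(80,90)]:
    m=near&(z>a)&(z<b);Q=P[m]
    if len(Q)<6: print(a,b,len(Q));continue
    q=Q[:,:2].astype(np.float32);print(a,b,len(q),q.mean(0),cv2.minAreaRect(q),cv2.minEnclosingCircle(q))
print(np.histogram(z[near],np.arange(40,95,2)))
save(p,'d.png',None,1.5)
E
```

```text
2.5 [512.23865464 111.19135503 214.06334285] [1.79969345e+02 5.15826791e-03 1.79526763e+02] [-0.07922731  0.25685466 -0.10165593]
46 52 1338 [512.30493 111.15597] ((515.11669921875, 111.05758666992188), (57.821380615234375, 56.659915924072266), 6.634427070617676) ((514.0775146484375, 111.35646057128906), 29.92605209350586)
58 80 386 [509.25134 110.99534] ((514.2026977539062, 111.08230590820312), (29.635257720947266, 33.8065299987793), 27.086769104003906) ((514.2018432617188, 111.07939910888672), 16.905759811401367)
62 66 227 [510.25842 111.22139] ((514.5636596679688, 111.24887084960938), (29.645050048828125, 33.034149169921875), 83.62225341796875) ((514.2018432617188, 111.07939910888672), 16.905759811401367)
66 69 94 [509.76862 110.83549] ((514.0218505859375, 111.13795471191406), (27.032255172729492, 29.10252571105957), 24.364988327026367) ((514.8416748046875, 111.25899505615234), 15.166040420532227)
69 73 12 [506.4528   110.385925] ((507.4488525390625, 110.93257141113281), (6.998966693878174, 19.373794555664062), 2.799745798110962) ((510.94415283203125, 111.103515625), 9.686997413635254)
80 90 333 [513.992   111.35025] ((514.4714965820312, 111.31769561767578), (19.628501892089844, 20.29854965209961), 62.580726623535156) ((514.4893188476562, 111.24932861328125), 10.376341819763184)
(array([184, 223, 358, 709, 622,   7,   8,  12,   8,   8,  13,  56, 171,
        90,   5,   8,   6,   7,   8,  14,  75, 157, 101,   0,   0,   0,
         0]), array([40, 42, 44, 46, 48, 50, 52, 54, 56, 58, 60, 62, 64, 66, 68, 70, 72,
       74, 76, 78, 80, 82, 84, 86, 88, 90, 92, 94]))
```

View pics/d.png

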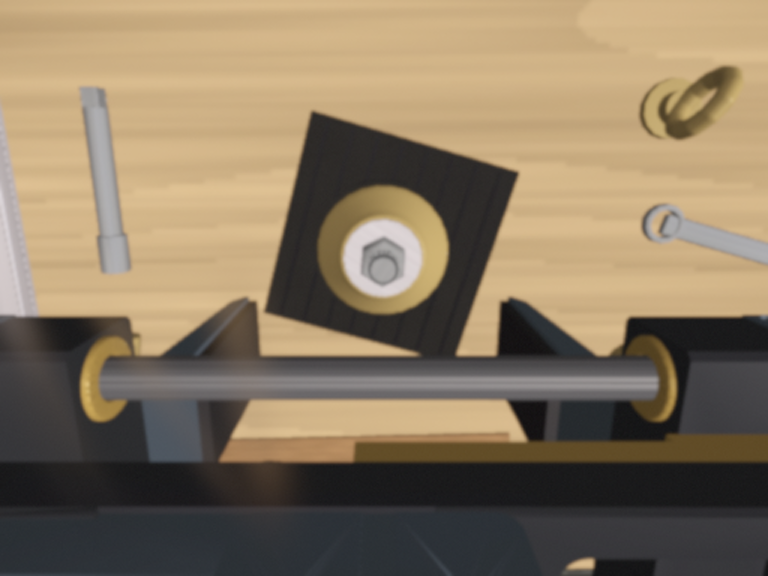

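The wrist view shows the mount on the ribbed black mat, with the nut at (383,262). The stud is 20 mm and the nut about 18 mm high and 30 mm across flats, so socket_30 fits, which is the one at x≈447. I'll go over it.

>>> {"fn": "move_arm", "kwargs": {
  "plan": [
    [[-0.7,-4,0],0,0],
    [[-0.8,-4,0],0,0],
    [[-0.8,-4,0],0,0],
    [[-0.8,-4,0],0,0],
    [[-0.8,-4,0],0,0]
  ]
}}

```text
time_s: 3.0
ee_pos: [473.3, -87.9, 214.2]
ee_rot: [180.0, 0.1, 179.8]
force: [0.7, 0.0, 0.2]
gripper_width: 91.3
gripper_force: 0.0
```

>>> {"fn": "move_arm", "kwargs": {
  "plan": [
    [[-0.8,-4,0],0,0],
    [[-0.8,-4,0],0,0],
    [[-0.8,-4,0],0,0],
    [[-0.4,-3,0],0,0],
    [[0,0,0],0,0]
  ]
}}

```text
time_s: 3.5
ee_pos: [445.7, -240.0, 214.0]
ee_rot: [-179.9, 0.1, 179.5]
force: [-0.5, 0.7, 0.6]
gripper_width: 91.2
gripper_force: 0.0
```

>>> {"fn": "move_arm", "kwargs": {
  "plan": [
    [[0,0,0],0,0]
  ]
}}

```text
time_s: 3.6
ee_pos: [445.6, -237.1, 213.9]
ee_rot: [179.9, 0.0, 179.7]
force: [0.0, 0.5, 0.2]
gripper_width: 91.3
gripper_force: 0.0
```

```bash
python3 - <<'E'
from h import *
d=np.load('w1.npz');Q=cloud(d).reshape(-1,3)
q=Q[(abs(Q[:,0]-514)<25)&(abs(Q[:,1]-111)<25)&(Q[:,2]>61)&(Q[:,2]<69)][:,:2]-[514.3,111.2]
# hex fit: support width vs angle (nut flats normal)
for a in range(0,60,5):
    w=[np.ptp(q@[np.cos(np.radians(a+k)),np.sin(np.radians(a+k))]) for k in (0,60,120)];print(a,np.round(w,1),end=' ')
p=env.grab_frame('wrist');np.savez('w2.npz',**p);P=cloud(p).reshape(-1,3);s=env.state()
print(s['time_s'],s['ee_pos'],s['ee_rot'])
x,y,z=P.T
for cx in (447,530,620):
  for a,b in ((85,99),(22,48)):
    m=(abs(x-cx)<42)&(abs(y+240)<45)&(z>a)&(z<b);Q=P[m][:,:2].astype(np.float32)
    if len(Q)>5: print(cx,a,len(Q),cv2.minEnclosingCircle(Q),np.median(P[m][:,2]),cv2.minAreaRect(Q))
save(p,'e.png',None,1.5)
E
```

```text
0 [33.7 33.2 33.7] 5 [33.5 32.9 33.4] 10 [33.  32.4 32.8] 15 [32.2 31.7 32. ] 20 [31.2 30.7 31.1] 25 [30.  29.8 30.2] 30 [30.2 30.4 30.5] 35 [31.1 31.5 31.5] 40 [31.9 32.5 32.4] 45 [32.5 33.2 33. ] 50 [32.9 33.6 33.5] 55 [33.2 33.8 33.7] 3.65 [ 445.64515961 -236.62693816  213.9276094 ] [1.79943489e+02 8.37612871e-03 1.79738681e+02]
447 85 804 ((447.3349304199219, -242.43397521972656), 15.222187995910645) 93.00139263760914 ((447.2296447753906, -242.41500854492188), (29.872722625732422, 29.807109832763672), 72.1757583618164)
447 22 105 ((439.5157775878906, -242.70361328125), 19.8553524017334) 36.224099271976684 ((432.7667236328125, -242.8784637451172), (13.502737998962402, 39.710506439208984), 1.4838643074035645)
530 85 178 ((537.6015014648438, -238.39659118652344), 13.274149894714355) 92.89635365187715 ((541.4376831054688, -238.45602416992188), (26.502946853637695, 10.648157119750977), 89.1124267578125)
530 22 300 ((525.830810546875, -238.89259338378906), 24.725080490112305) 35.287456117446794 ((515.8909301757812, -239.0960693359375), (19.883920669555664, 49.44996643066406), 1.1726751327514648)
620 22 148 ((613.059326171875, -241.4329376220703), 15.554402351379395) 28.904647498745277 ((607.8436279296875, -241.7158660888672), (10.715202331542969, 31.107425689697266), 3.1047251224517822)
```

View pics/e.png

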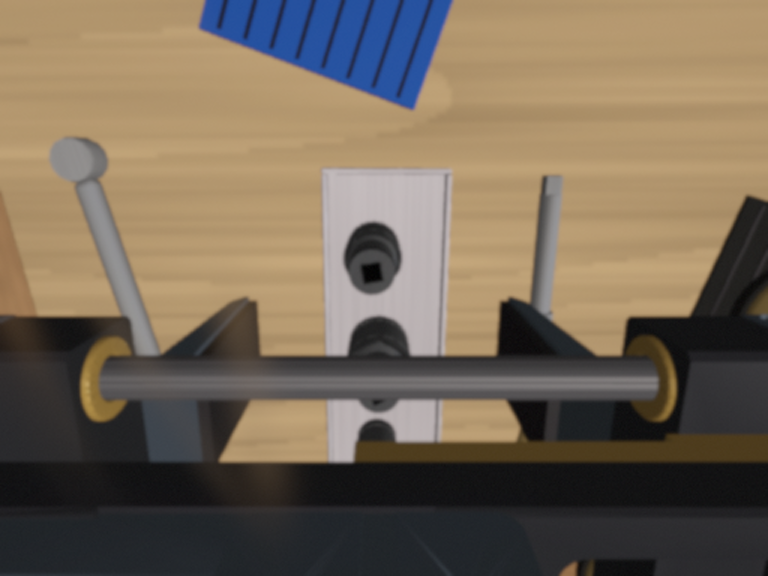

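```bash
python3 - <<'E'
from h import *
for i in range(2):
    p=env.grab_frame('wrist');s=env.state();print(s['ee_pos'].round(1),s['ee_rot'][2].round(2))
P=cloud(p);g=p['frame'].mean(-1)
m=(np.hypot(P[...,0]-447.3,P[...,1]+242.4)<11)|((abs(P[...,2]-88)<15)&(np.hypot(P[...,0]-447.3,P[...,1]+242.4)<12))
v,u=np.where(m);v0,v1,u0,u1=v.min(),v.max(),u.min(),u.max()
print(v0,v1,u0,u1);np.set_printoptions(linewidth=250)
c=g[v0:v1+1,u0:u1+1];th=(c.min()+np.median(c))/2
n,l,st,ce=cv2.connectedComponentsWithStats((c<th).astype(np.uint8));k=1+st[1:,4].argmax()
b=cv2.resize(c,None,fx=8,fy=8,interpolation=cv2.INTER_CUBIC)<th
pts=np.argwhere(b)[:,::-1].astype(np.float32)
hull=cv2.convexHull(pts);print(th,st[k],cv2.minAreaRect(hull))
save(p,'f.png',(u0-12,v0-12,u1+12,v1+12),10)
E
```

```text
[ 445.6 -236.4  213.9] 179.78
[ 445.6 -236.4  214. ] 179.8
170 193 234 259
37.166666666666664 [  6   5  14  14 143] ((89.22146606445312, 61.18857955932617), (188.93295288085938, 112.57367706298828), 63.61288070678711)
```

View pics/f.png

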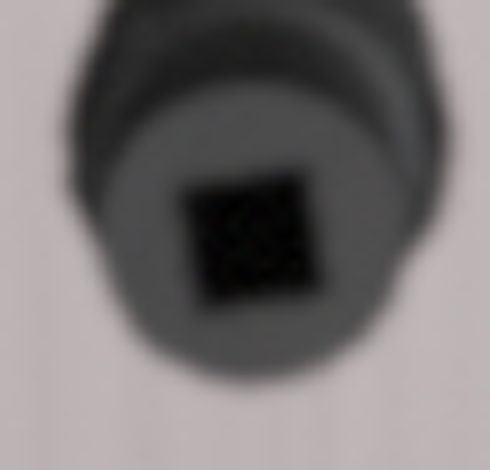

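>>> {"fn": "move_arm", "kwargs": {
  "plan": [
    [[0.17,-0.6,-4],0,0],
    [[0,0,-4],0,0],
    [[0,0,-4],0,0],
    [[0,0,-3],0,0],
    [[0,0,0],0,0]
  ]
}}

```text
time_s: 4.25
ee_pos: [444.4, -241.0, 60.6]
ee_rot: [179.7, -0.4, 179.8]
force: [-0.1, -0.0, 0.7]
gripper_width: 91.1
gripper_force: 0.0
```

>>> {"fn": "move_arm", "kwargs": {
  "plan": [
    [[0,0,0],0,0],
    [[0,0,0],0,0],
    [[0,0,0],0,0]
  ]
}}

```text
time_s: 4.55
ee_pos: [448.2, -244.3, 65.9]
ee_rot: [-179.9, 0.2, 179.7]
force: [-0.3, -0.1, 0.2]
gripper_width: 91.3
gripper_force: 0.0
```

>>> {"fn": "move_arm", "kwargs": {
  "plan": [
    [[-0.05,0.15,-0.5],0,0],
    [[0,0,0],0,0],
    [[0,0,0],0,0],
    [[0,0,0],0,0],
    [[0,0,0],0,0]
  ]
}}

```text
time_s: 5.05
ee_pos: [446.4, -242.4, 59.0]
ee_rot: [180.0, 0.0, 179.7]
force: [-0.3, 0.1, 0.7]
gripper_width: 91.4
gripper_force: 0.0
```

>>> {"fn": "move_arm", "kwargs": {
  "plan": [
    [[0,0,0],0,0],
    [[0,0,0],0,0],
    [[0,0,0],0,0]
  ]
}}

```text
time_s: 5.35
ee_pos: [446.3, -242.3, 59.0]
ee_rot: [180.0, -0.0, 179.7]
force: [-0.2, 0.3, -0.3]
gripper_width: 91.0
gripper_force: 0.0
```

>>> {"fn": "move_arm", "kwargs": {
  "plan": [
    [[0.08,0,0],0,1],
    [[0,0,0],0,1],
    [[0,0,0],0,1],
    [[0,0,0],0,1],
    [[0,0,0],0,1]
  ],
  "squeeze": 50
}}

```text
time_s: 5.85
ee_pos: [447.1, -242.3, 59.0]
ee_rot: [180.0, -0.0, 179.7]
force: [0.3, -0.1, -0.1]
gripper_width: 53.8
gripper_force: 0.0
```

>>> {"fn": "move_arm", "kwargs": {
  "plan": [
    [[0,0,0],0,1],
    [[0,0,0],0,1],
    [[0,0,0],0,1],
    [[0,0,0],0,1],
    [[0,0,0],0,1]
  ]
}}

```text
time_s: 6.35
ee_pos: [447.1, -242.2, 58.9]
ee_rot: [180.0, -0.0, 179.7]
force: [0.4, 2.2, -0.3]
gripper_width: 28.9
gripper_force: 50.0
```

>>> {"fn": "move_arm", "kwargs": {
  "plan": [
    [[0,0,2],0,1],
    [[0,0,3],0,1],
    [[0,0,3],0,1],
    [[0,0,3],0,1],
    [[0,0,1],0,1]
  ]
}}

```text
time_s: 6.85
ee_pos: [448.3, -243.1, 181.3]
ee_rot: [-179.9, 0.2, 179.7]
force: [0.3, -0.5, -3.9]
gripper_width: 29.6
gripper_force: 50.0
```

>>> {"fn": "move_arm", "kwargs": {
  "plan": [
    [[0.7,2,0],-2,1],
    [[0.7,3.5,0],-2,1],
    [[0.7,3.5,0],-2,1],
    [[0.7,3.5,0],-2,1],
    [[0.7,3.5,0],0,1]
  ]
}}

```text
time_s: 7.35
ee_pos: [481.3, -80.9, 177.4]
ee_rot: [180.0, -0.2, 171.6]
force: [-0.1, 0.2, -4.7]
gripper_width: 29.5
gripper_force: 49.9
```

>>> {"fn": "move_arm", "kwargs": {
  "plan": [
    [[0.7,3.5,0],0,1],
    [[0.7,3.5,0],0,1],
    [[0.7,3.5,0],0,1],
    [[0.7,3.5,0],0,1],
    [[0.4,3,0],0,1]
  ]
}}

```text
time_s: 7.85
ee_pos: [513.6, 89.3, 177.2]
ee_rot: [-180.0, -0.1, 171.7]
force: [1.0, -0.7, -4.7]
gripper_width: 29.1
gripper_force: 49.9
```

>>> {"fn": "move_arm", "kwargs": {
  "plan": [
    [[0,2,0],0,1],
    [[0,0.3,0],0,1],
    [[0,0,0],0,1],
    [[0,0,0],0,1],
    [[0,0,0],0,1]
  ]
}}

```text
time_s: 8.35
ee_pos: [513.9, 109.6, 178.7]
ee_rot: [-180.0, -0.0, 171.6]
force: [-0.4, -0.3, -3.0]
gripper_width: 29.2
gripper_force: 50.0
```

>>> {"fn": "move_arm", "kwargs": {
  "plan": [
    [[0,0,0],0,1],
    [[0,0,0],0,1]
  ]
}}

```text
time_s: 8.55
ee_pos: [514.2, 110.1, 179.0]
ee_rot: [180.0, 0.0, 171.6]
force: [0.1, -0.1, -3.5]
gripper_width: 29.0
gripper_force: 50.0
```

>>> {"fn": "move_arm", "kwargs": {
  "plan": [
    [[0,0.13,-2],0,1],
    [[0,0,-1.6],0,1],
    [[0,0,-1],0,1],
    [[0,0,-0.5],0,1],
    [[0,0,0],0,1]
  ]
}}

```text
time_s: 9.05
ee_pos: [514.0, 111.8, 127.6]
ee_rot: [-180.0, -0.0, 171.7]
force: [-0.3, -1.0, -4.6]
gripper_width: 29.2
gripper_force: 50.0
```

>>> {"fn": "move_arm", "kwargs": {
  "plan": [
    [[0,0,0],0,1],
    [[0,0,0],0,1],
    [[0,0,0],0,1],
    [[0,0,0],0,1]
  ]
}}

```text
time_s: 9.45
ee_pos: [514.3, 112.0, 128.4]
ee_rot: [180.0, 0.0, 171.7]
force: [0.7, -0.1, -3.6]
gripper_width: 29.1
gripper_force: 50.0
```

```bash
python3 - <<'E'
from h import *
s=env.state();print(s['time_s'],s['ee_pos'].round(2),s['ee_rot'].round(2),s['force'].round(2),s['torque'].round(2))
p=env.grab_frame('scene');q=env.grab_frame('side')
a=[cv2.resize(i['frame'][b[1]:b[3],b[0]:b[2],::-1],(400,400),interpolation=cv2.INTER_CUBIC) for i,b in ((p,(230,130,310,210)),(q,(190,170,270,250)))]
cv2.imwrite('pics/g.png',np.hstack(a))
for i,b in ((p,0),(q,0)):
    P=cloud(i).reshape(-1,3);m=(np.hypot(P[:,0]-514,P[:,1]-111)<35)&(P[:,2]>75)&(P[:,2]<112)
    for lo in range(75,112,9):
        k=m&(P[:,2]>=lo)&(P[:,2]<lo+9);print(lo,k.sum(),np.nanmean(P[k],0).round(1))
E
```

```text
9.45 [514.34 112.02 128.36] [1.7998e+02 4.0000e-02 1.7169e+02] [ 0.67 -0.13 -3.62] [-0.02  0.03  0.01]
75 31 [520.5  97.4  79.2]
84 29 [521.2  95.7  88.7]
93 32 [519.4  94.8  97.7]
102 30 [520.4  95.  106. ]
111 6 [522.1  92.6 111.7]
75 27 [505.2 126.7  80.4]
84 32 [508.3 128.3  88.2]
93 36 [508.9 126.7  98.1]
102 30 [508.4 127.6 107. ]
111 6 [510.  123.3 111.5]
```

View pics/g.png

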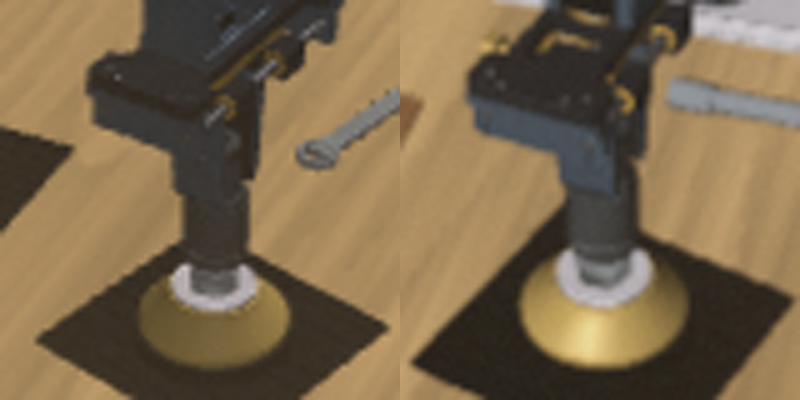

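The socket hangs upright over the stud, with the nut just showing below its mouth at (215,280) and (605,270). I'll turn to the first candidate angle and press gently.

>>> {"fn": "move_arm", "kwargs": {
  "plan": [
    [[0,-0.05,0],-3.5,1],
    [[0,0,-0.3],0,1],
    [[0,0,-0.3],0,1],
    [[0,0,0],0,1],
    [[0,0,0],0,1]
  ]
}}

```text
time_s: 10.05
ee_pos: [514.1, 111.4, 121.8]
ee_rot: [-180.0, -0.0, 168.2]
force: [0.4, 0.4, -4.0]
gripper_width: 29.1
gripper_force: 50.0
```

>>> {"fn": "move_arm", "kwargs": {
  "plan": [
    [[0,0,-0.2],0,1],
    [[0,0,-0.1],0,1],
    [[0,0,0],0,1],
    [[0,0,0],0,1]
  ]
}}

```text
time_s: 10.45
ee_pos: [514.2, 111.7, 119.1]
ee_rot: [180.0, 0.0, 168.2]
force: [0.7, 0.9, -2.9]
gripper_width: 29.1
gripper_force: 50.0
```

>>> {"fn": "move_arm", "kwargs": {
  "plan": [
    [[0,0,-0.2],0,1],
    [[0,0,-0.2],0,1],
    [[0,0,0],0,1],
    [[0,0,0],0,1]
  ]
}}

```text
time_s: 10.85
ee_pos: [514.8, 111.8, 117.8]
ee_rot: [179.9, 0.1, 168.2]
force: [-4.0, 0.9, 14.5]
gripper_width: 29.2
gripper_force: 50.0
```

>>> {"fn": "move_arm", "kwargs": {
  "plan": [
    [[0,0,0],-3,1],
    [[0,0,0],-3,1],
    [[0,0,0],0,1],
    [[0,0,0],0,1]
  ]
}}

```text
time_s: 11.25
ee_pos: [514.6, 111.9, 117.5]
ee_rot: [179.9, 0.1, 162.2]
force: [-4.6, 1.0, 12.3]
gripper_width: 29.5
gripper_force: 50.0
```

```bash
python3 -c "
from h import *
s=env.state();print(s['ee_pos'].round(2),s['ee_rot'].round(2),s['force'].round(2),s['torque'].round(2))"
```

```text
[514.58 111.87 117.47] [1.7990e+02 1.0000e-01 1.6217e+02] [-4.56  0.98 12.32] [ 0.27  0.99 -0.03]
```

>>> {"fn": "move_arm", "kwargs": {
  "plan": [
    [[0,0,0],-4,1],
    [[0,0,0],-4,1],
    [[0,0,0],0,1],
    [[0,0,0],0,1]
  ]
}}

```text
time_s: 11.65
ee_pos: [514.5, 112.0, 117.0]
ee_rot: [179.9, 0.1, 154.1]
force: [-3.1, 2.0, 9.4]
gripper_width: 29.2
gripper_force: 50.0
```

>>> {"fn": "move_arm", "kwargs": {
  "plan": [
    [[0,0,0],-4,1],
    [[0,0,0],-4,1],
    [[0,0,0],0,1],
    [[0,0,0],0,1]
  ]
}}

```text
time_s: 12.05
ee_pos: [514.3, 112.0, 115.3]
ee_rot: [179.9, -0.0, 146.2]
force: [-1.8, 2.3, 1.9]
gripper_width: 29.4
gripper_force: 50.0
```

>>> {"fn": "move_arm", "kwargs": {
  "plan": [
    [[0,0,0],-4,1],
    [[0,0,0],-4,1],
    [[0,0,0],0,1],
    [[0,0,0],0,1]
  ]
}}

```text
time_s: 12.45
ee_pos: [513.9, 111.6, 114.4]
ee_rot: [-180.0, -0.0, 138.3]
force: [-0.4, 2.7, -4.5]
gripper_width: 28.9
gripper_force: 50.0
```

It dropped in at the second predicted angle, so I'll push it down.

>>> {"fn": "move_arm", "kwargs": {
  "plan": [
    [[0,0,-0.3],0,1],
    [[0,0,-0.3],0,1],
    [[0,0,-0.3],0,1],
    [[0,0,0],0,1],
    [[0,0,0],0,1]
  ]
}}

```text
time_s: 12.95
ee_pos: [514.2, 111.7, 105.6]
ee_rot: [180.0, -0.0, 138.2]
force: [0.6, 4.3, -5.5]
gripper_width: 29.4
gripper_force: 50.0
```

>>> {"fn": "move_arm", "kwargs": {
  "plan": [
    [[0,0,0],0,1],
    [[0,0,0],0,1]
  ]
}}

```text
time_s: 13.15
ee_pos: [514.2, 111.6, 105.8]
ee_rot: [180.0, -0.0, 138.2]
force: [0.5, 2.8, -6.6]
gripper_width: 28.9
gripper_force: 50.0
```

>>> {"fn": "move_arm", "kwargs": {
  "plan": [
    [[0,-0.03,-0.2],0,1],
    [[0,0,-0.2],0,1],
    [[0,0,0],0,1],
    [[0,0,0],0,1],
    [[0,0,0],0,1]
  ]
}}

```text
time_s: 13.65
ee_pos: [514.5, 111.6, 103.9]
ee_rot: [179.9, 0.0, 138.2]
force: [-2.3, 4.7, 7.1]
gripper_width: 29.1
gripper_force: 50.0
```

Seated at z=103.9, as predicted. Now I'll turn it anticlockwise.

>>> {"fn": "move_arm", "kwargs": {
  "plan": [
    [[0,0,-0.05],4,1],
    [[0,0,0],4,1],
    [[0,0,0],4,1],
    [[0,0,0],4,1],
    [[0,0,0],4,1]
  ]
}}

```text
time_s: 14.15
ee_pos: [514.4, 111.9, 103.9]
ee_rot: [179.9, 0.0, 158.2]
force: [-3.6, 4.6, 11.2]
gripper_width: 29.1
gripper_force: 50.0
```

```bash
python3 -c "
from h import *
s=env.state();print(s['ee_pos'].round(2),s['ee_rot'].round(2),s['force'].round(2),s['torque'].round(2))"
```

```text
[514.37 111.95 103.86] [1.7986e+02 4.0000e-02 1.5823e+02] [-3.59  4.62 11.18] [ 1.02  0.87 -0.46]
```

>>> {"fn": "move_arm", "kwargs": {
  "plan": [
    [[0,0,0],4,1],
    [[0,0,0],4,1],
    [[0,0,0],4,1],
    [[0,0,0],4,1],
    [[0,0,0],4,1]
  ]
}}

```text
time_s: 14.65
ee_pos: [514.5, 111.9, 103.9]
ee_rot: [179.9, 0.1, 178.2]
force: [-2.1, 5.4, 10.3]
gripper_width: 29.5
gripper_force: 50.0
```

>>> {"fn": "move_arm", "kwargs": {
  "plan": [
    [[0,0,0],4,1],
    [[0,0,0],4,1],
    [[0,0,0],2,1],
    [[0,0,0],0,1],
    [[0,0,0],0,1]
  ]
}}

```text
time_s: 15.15
ee_pos: [514.5, 111.8, 103.9]
ee_rot: [179.9, 0.1, -171.9]
force: [-3.4, 5.0, 10.6]
gripper_width: 29.0
gripper_force: 50.0
```

```bash
python3 - <<'E'
from h import *
s=env.state();print(s['time_s'],s['ee_pos'].round(2),s['ee_rot'].round(2),s['force'].round(2),s['torque'].round(2),s['gripper_force'])
a=[]
for n,b in (('scene',(230,130,310,210)),('side',(190,170,270,250))):
    i=env.grab_frame(n);a.append(cv2.resize(i['frame'][b[1]:b[3],b[0]:b[2],::-1],(400,400),interpolation=cv2.INTER_CUBIC))
cv2.imwrite('pics/i.png',np.hstack(a))
E
```

```text
15.15 [514.48 111.81 103.89] [ 1.7991e+02  1.2000e-01 -1.7189e+02] [-3.43  5.01 10.64] [ 0.97  0.83 -0.34] 49.985718727111816
```

View pics/i.png

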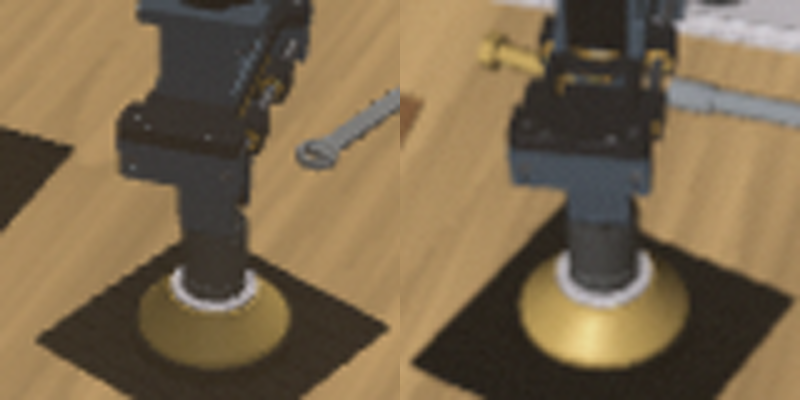

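In both views the socket is down on the washer. I'll use the wrist view to check whether the square hole turned with the gripper or slipped.

```bash
python3 - <<'E'
from h import *
p=env.grab_frame('wrist')
im=p['frame'][150:310,156:356,::-1].astype(float)
im=np.clip(im*2.5,0,255).astype(np.uint8)
cv2.imwrite('pics/j.png',cv2.resize(im,None,fx=3.7,fy=3.7,interpolation=cv2.INTER_CUBIC))
E
```

```text
(no output)
```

View pics/j.png

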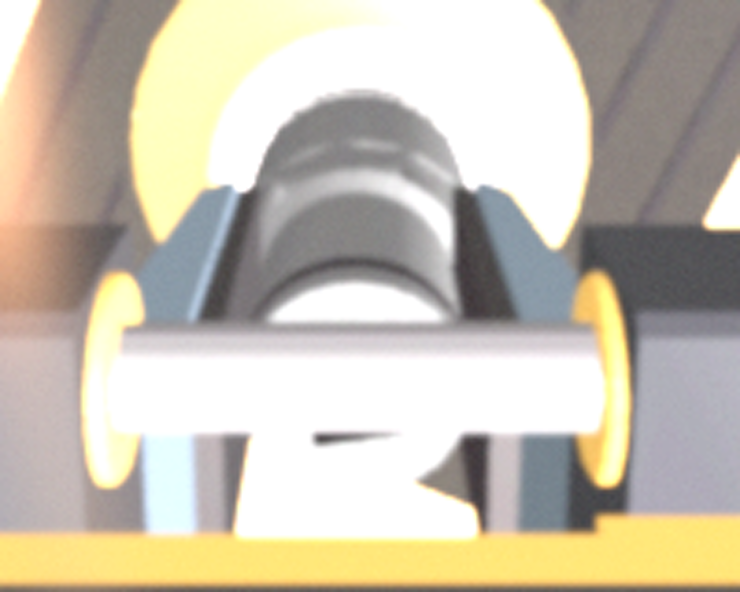

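The bottom edge of the square hole shows below the rod at (315–400,440). It has the same slight slope relative to the fingers as before the grasp, so the socket did not slip and the nut turned about 45°. I'm handing the job in.

```bash
python3 -c "
from h import *
print(env.job_done())"
```

```text
the job is handed in; nothing more can be done
None
```

The job is handed in with no verdict returned: socket_30 fits the nut, is fully down on it and still gripped at 50 N, and the nut is turned about 45° anticlockwise (my estimate); the other two sockets were not touched.

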